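# Find the rocking caddy lid and press it home

### The arm

A 6-joint arm with a two-finger parallel gripper is mounted at the origin on the work surface. World frame = base frame: x ahead of the robot, y to its left, z up, the work surface at z = 0. Lengths are in m, angles in rad, forces in N, time in s.
With the tool pointing down it reaches from about 0.3 to 0.825 m from the base axis. Payload 5.4 kg.
Tool frame: the origin (TCP) lies between the finger pads; the fingertips stand 11 mm ahead of it and the grasp point (between the pads) lies 8 mm behind it; z points along the fingers, y is the line along which they close (so a half turn about z gives the same grasp; the last joint's range is limited). The gripper opens to 92 mm and grips with 3 to 60 N. Pads are 20 mm wide; open, the fingers measure 128 mm over their backs; the gripper's body (75 mm by 189 mm) begins 69 mm behind the grasp point.
Start: joints at [-1.539, 0.158, 1.597, -0, 1.386, -0.21], TCP at [0.138, -0.558, 0.226] pointing down, gripper open.
Joint ranges: [-2.91, 2.91], [-0.94, 2.29], [0.18, 2.7], [-1.29, 4.43], [0.17, 2.64], [-3, 3]. Speed limits (rad/s): [2.57, 2.57, 3.14, 3.14, 3.14, 3.14].

### API

Orientations are given as a unit quaternion [x, y, z, w].
In Python, from workcell import monitor, cams, ticket gives the robot as it stands.
- The arm moves only by the tool step_arm, never from a script. Its argument "increments" is a list of rows, each a list of 3 entries, a list of its own where there are three numbers: the shift along the world's x, y, z in m, then the turn, a rotation vector about the world's x, y, z in degrees, then the opening in per cent of the stroke, from 0 (shut) to 100 (fully open). A call has 1 to 12 rows; each row is the pose to reach, as a shift and turn from the pose commanded when the call began; what a row does not reach only later rows make up. A row lasts 1/12 s, in which the tool goes at most 41.7 mm and 7.16 degrees, less where a joint would pass 70% of its speed; a pose out of reach is approached as far as the arm can. A call with a gripper value outside its range is refused whole. The fingers move at their own pace and stop on an object; the grip force is fixed at half the most. Time passes only in rows, so rows that repeat a pose let the fingers close. It gives the time, the measured TCP pose, the force, the opening and the grip force at its end, in the units of the state.
- monitor.sense(): the state, without advancing time (a new reading comes with each control period).
- cams.snapshot(name): name is "scene" or "top" or "wrist"; returns a dict with "color" (400x640x3 uint8, red, green, blue), "K" (3x3 intrinsics, pixels), "R" (3x3) and "t" (3): a world point X has camera coordinates R X + t. Camera axes: x right, y down, z forward; pixel columns grow to the right and rows downward; lengths in m; the calibration is good to about 2 mm. A picture is of the moment at which its call begins. There is no depth.
- ticket.job_done(): hands the job in; it is judged then, once.
The state is a dict: "time": time; "joints": joint angles; "dq": joint speeds; "joint_torque": joint torques, N m; "ee_pos": TCP position; "tool_rot": TCP orientation; "force": force on the tool from outside, world axes, zero at the start; "torque": the same for the moment, N m; "grip_width": finger opening in m; "grasp_force": force on a finger pad.
Only numpy, scipy, OpenCV 4.12 (cv2) and the standard library are available. Lean on these libraries where they do the work, as an engineer would, in place of code of your own. Each camera call takes 0.05 s, during which the arm holds its last target. There are 200 camera calls.

### The job

One of the four steel lids on the condiment caddy is not seated. Press on the lids near an edge until you find the one that rocks, making it visibly dip under your fingertip, then push that lid down on its middle until it sits fully home, flush like the others. Only press: do not lift any lid, leave the mill, jar and bowl where they are, and finish clear of everything.

Things in the scene. Friction and masses are not known exactly. Their poses are not given: they have to be found in the camera images.
- caddy: Grey metal caddy, 120 (its x) x 438 (its y) x 64 mm, fixed on screw feet that hold its underside 1 to 36 mm above the worktop; origin under the middle of its underside, z up. Four square wells along y, 106 mm apart: pockets 92 mm square, 10 mm deep, with a ledge all round 54 mm above the origin. A lid on its ledge has its flat top flush with the rim (64 mm above the origin).
- lid_a: Loose flat square steel lid over the well at the caddy's +y end (caddy y +159 mm), 88 x 88 x 10 mm, about 0.22 kg, all four alike; origin at the centre of its underside, z up, axes along the caddy's. Flat top 10 mm above the origin, bare but for an upright lift tab (3 mm thick, 30 mm along y, 8 mm tall) 38.5 mm from the centre on the +x side.
- lid_b: Loose flat square steel lid over the second well from the +y end (caddy y +53 mm), 88 x 88 x 10 mm, about 0.22 kg, all four alike; origin at the centre of its underside, z up, axes along the caddy's. Flat top 10 mm above the origin, bare but for an upright lift tab (3 mm thick, 30 mm along y, 8 mm tall) 38.5 mm from the centre on the +x side.
- lid_c: Loose flat square steel lid over the third well from the +y end (caddy y -53 mm), 88 x 88 x 10 mm, about 0.22 kg, all four alike; origin at the centre of its underside, z up, axes along the caddy's. Flat top 10 mm above the origin, bare but for an upright lift tab (3 mm thick, 30 mm along y, 8 mm tall) 38.5 mm from the centre on the +x side.
- lid_d: Loose flat square steel lid over the well at the -y end (caddy y -159 mm), 88 x 88 x 10 mm, about 0.22 kg, all four alike; origin at the centre of its underside, z up, axes along the caddy's. Flat top 10 mm above the origin, bare but for an upright lift tab (3 mm thick, 30 mm along y, 8 mm tall) 38.5 mm from the centre on the +x side.
- well_a (a point): Centre of the well at the caddy's +y end (caddy y +159 mm) at ledge height (54 mm above the caddy's origin), where lid_a's origin belongs. Three of the four lids, any of them, sit solidly on their ledges and do not give.
- well_b (a point): Centre of the second well from the +y end (caddy y +53 mm) at ledge height (54 mm above the caddy's origin), where lid_b's origin belongs. The unseated lid, any of the four, stands level but 3 mm too high on a hidden 20 mm square catch under its middle.
- well_c (a point): Centre of the third well from the +y end (caddy y -53 mm) at ledge height (54 mm above the caddy's origin), where lid_c's origin belongs. Pressing the unseated lid with 2 to 6 N, 30 to 38 mm from its centre toward any edge, dips that edge about 3 mm (tilt about 0.09 rad); let go, it levels again. Light edge presses do not seat it.
- well_d (a point): Centre of the well at the -y end (caddy y -159 mm) at ledge height (54 mm above the caddy's origin), where lid_d's origin belongs. Pushing the unseated lid with about 15 to 25 N within 7 mm of its centre slides the catch down 3 mm; the lid lands on its ledge and stays.
- mill: Bystander: dark wooden pepper mill, 52 mm wide, 120 mm tall, standing beyond the caddy's +y end; origin under its base.
- jar: Bystander: glass jar with steel cap, 64 mm wide, 100 mm tall, standing beyond the caddy's -y end; origin under its base.
- bowl: Bystander: white ceramic bowl, 90 mm wide, 45 mm high, standing on the far side of the caddy; origin under its base.

How it is judged:
On the way, in this order (a step that is already met when the one before it is completed fails the run):
1. the loose lid rocks under a fingertip: some lid tilts by more than 0.04 rad while the fingers press on it (((angle between lid_a's own z axis and vertical above 0.04 rad and contact force between the fingers and lid_a above 0.3 N) or (angle between lid_b's own z axis and vertical above 0.04 rad and contact force between the fingers and lid_b above 0.3 N) or (angle between lid_c's own z axis and vertical above 0.04 rad and contact force between the fingers and lid_c above 0.3 N) or (angle between lid_d's own z axis and vertical above 0.04 rad and contact force between the fingers and lid_d above 0.3 N))), for 0.05 s.
2. the lids are all down on their ledges (z of lid_a in the frame of caddy between 0.052 and 0.0555 m and angle between each of lid_a, lid_b, lid_c, lid_d's own z axis and vertical below 0.025 rad and horizontal distance between lid_a and well_a below 0.006 m and z of lid_b in the frame of caddy between 0.052 and 0.0555 m and horizontal distance between lid_b and well_b below 0.006 m and z of lid_c in the frame of caddy between 0.052 and 0.0555 m and horizontal distance between lid_c and well_c below 0.006 m and z of lid_d in the frame of caddy between 0.052 and 0.0555 m and horizontal distance between lid_d and well_d below 0.006 m), for 0.2 s.
At the end, for the whole second after the job is handed in: All four lids lie at rest on their ledges in their own wells, flush with the rim: each less than 1.5 mm above its ledge, tilted less than 0.025 rad and within 6 mm of its well's centre (all of step 2 and linear speed of each of lid_a, lid_b, lid_c, lid_d below 0.02 m/s); the robot touches nothing.
It fails at once if a lid is lifted: its centre more than 14 mm above its ledge, or tipped up by more than 0.3 rad (z of any of lid_a, lid_b, lid_c, lid_d in the frame of caddy above 0.068 m or angle between any of lid_a, lid_b, lid_c, lid_d's own z axis and vertical above 0.3 rad).
It fails at once if the mill, the jar or the bowl is pushed more than 25 mm or tipped over (distance of any of mill, jar, bowl from where it was at the start of the episode above 0.025 m or angle between any of mill, jar, bowl's own z axis and vertical above 0.4 rad).
It also fails if it takes over 45 s, if anything falls off the work surface, if the arm or the gripper's body presses on something with over 40 N, if the wrist force passes 120 N, or if a joint passes its speed limit or range.

## Working session

There is one attempt and no reset: what is moved stays moved. The work goes in short steps, Python scripts to look and compute and a tool call to move; the robot and the scene stay as the last step left them, time stands still between calls to the robot, and variables do not carry over. Pictures are saved under pics/ and viewed, at most 10 in all, crops included, and the job is handed in when it is done.

Besides the shell and the picture viewer there is one more tool, called after "Call:" in YAML: its name, and indented under it one key for each argument. step_arm: Moves the arm, as the interface text tells. Its arguments: {"type":"object","properties":{"increments":{"type":"array"}},"required":["increments"]}

```bash
mkdir -p pics
python3 - <<'E'
from workcell import monitor,cams
import cv2,numpy as np
s=monitor.sense();print(s)
ims=[]
for n in("scene","top"):
    d=cams.snapshot(n);cv2.imwrite(f"pics/{n}0.png",d["color"][...,::-1]);np.savez(f"{n}0.npz",**d);print(n,d["K"],d["R"],d["t"])
E
```

```text
{'time': 0.0, 'joints': array([-1.53909790e+00,  1.59061777e-01,  1.59822422e+00, -5.08829776e-06,
        1.38616500e+00, -2.10100083e-01]), 'dq': array([-0.0010348 , -0.00114618,  0.00027517, -0.00072539,  0.00125112,
        0.00042399]), 'joint_torque': array([ 4.04746143e-04, -3.85581243e+01, -3.22101903e+01,  7.01729092e-02,
        3.79788154e-02, -1.38880919e-04]), 'ee_pos': array([ 0.13764184, -0.55766825,  0.22461575]), 'tool_rot': array([ 9.92700097e-01,  1.20605362e-01,  8.02823112e-05, -9.25698384e-04]), 'force': array([-0.36283931, -0.6733984 ,  0.50256542]), 'torque': array([ 0.01004577,  0.00042562, -0.00189891]), 'grasp_force': 0.0, 'grip_width': 0.09168465767439787}
scene [[377.57366519   0.         320.25178225]
 [  0.         377.57366519 195.09108496]
 [  0.           0.           1.        ]] [[ 0.81039684  0.58587659 -0.00236319]
 [ 0.48794387 -0.67715591 -0.55079093]
 [-0.32429576  0.44520613 -0.8346399 ]] [-0.53981023 -0.24191056  1.15577813]
top [[386.34153765   0.         318.33342991]
 [  0.         386.34153765 189.61125101]
 [  0.           0.           1.        ]] [[-0.06667639 -0.99776964 -0.00316392]
 [-0.97545101  0.06585129 -0.21014028]
 [ 0.20987994 -0.01092514 -0.97766612]] [0.07894745 0.63906684 0.85486752]
```

View pics/top0.png

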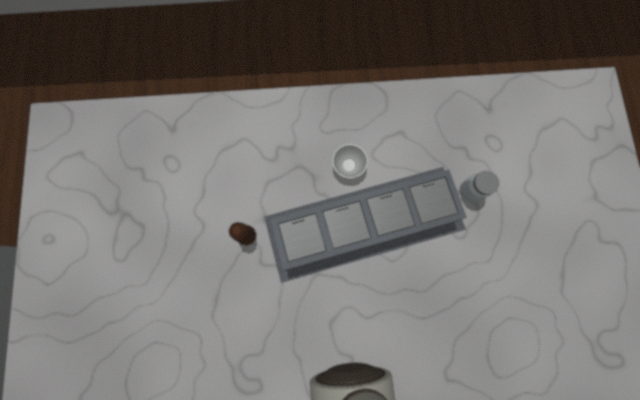

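View pics/scene0.png

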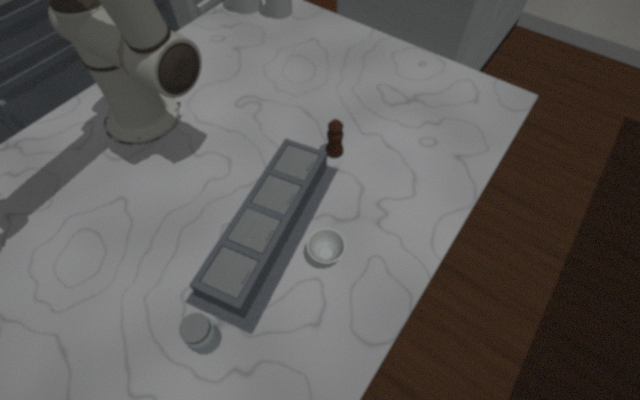

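The top view shows lids a–d at about (302,238), (347,224), (391,211) and (435,199), with the mill at (242,233), the bowl at (350,162) and the jar at (485,185). The scene view shows the same lids at about (296,160), (276,194), (252,231) and (228,272). Next I'll segment the lids and triangulate them.

Run:
```python
import cv2,numpy as np
G={"top":[(302,238),(347,224),(391,211),(435,199)],"scene":[(296,160),(276,194),(252,231),(228,272)]}
P={};C={}
for n in G:
    d=np.load(n+"0.npz");g=cv2.cvtColor(d["color"],cv2.COLOR_RGB2GRAY)
    P[n]=d["K"]@np.c_[d["R"],d["t"]];C[n]=[]
    for u,v in G[n]:
        m=np.zeros((402,642),np.uint8);h=g.copy()
        _,_,m,_=cv2.floodFill(cv2.GaussianBlur(h,(3,3),0),m,(u,v),255,14,14,cv2.FLOODFILL_FIXED_RANGE|(255<<8))
        m=cv2.morphologyEx(m[1:-1,1:-1]*1,cv2.MORPH_OPEN,np.ones((5,5)))
        c=max(cv2.findContours((m>0).astype(np.uint8),0,2)[0],key=cv2.contourArea)
        r=cv2.minAreaRect(c);hull=cv2.convexHull(c);M=cv2.moments(hull)
        C[n].append((M["m10"]/M["m00"],M["m01"]/M["m00"]));print(n,g[v,u],np.round(C[n][-1],1),np.round(r[1],1),M["m00"])
X=cv2.triangulatePoints(P["top"],P["scene"],np.array(C["top"]).T,np.array(C["scene"]).T);X=(X[:3]/X[3]).T
print(X.round(4));print(np.linalg.norm(np.diff(X,axis=0),axis=1))
v=X[0]-X[3];print("yaw of y axis",np.degrees(np.arctan2(-v[0],v[1])))
z=X[:,2].mean()
for n in G:
    d=np.load(n+"0.npz")
    for c in C[n]:
        r=d["R"].T@np.linalg.solve(d["K"],[*c,1]);o=-d["R"].T@d["t"];print(n,(o+r*(z-o[2])/r[2]).round(4))
```

```text
top 138 [301.6 236.8] [36.  36.6] 1282.5
top 134 [345.6 224.3] [36.3 36.3] 1267.0
top 127 [389.7 211.7] [36.6 36.1] 1260.5
top 120 [432.7 199.8] [37.3 35.7] 1249.0
scene 102 [295.6 162.3] [36.3 29. ] 910.5
scene 98 [276.1 194.5] [37.3 33.6] 1104.0
scene 102 [254.  229.7] [38.5 38.5] 1317.0
scene 101 [229.3 271.7] [40.7 42.9] 1588.0
[[ 0.5317  0.0814  0.0821]
 [ 0.5535 -0.0219  0.081 ]
 [ 0.5755 -0.1256  0.0852]
 [ 0.5975 -0.2296  0.0807]]
[0.10558746 0.10604072 0.10645787]
yaw of y axis 11.948703508617998
top [0.5321 0.0818 0.0823]
top [ 0.554  -0.0212  0.0823]
top [ 0.5763 -0.1257  0.0823]
top [ 0.5975 -0.2288  0.0823]
scene [0.5314 0.0808 0.0823]
scene [ 0.5536 -0.0232  0.0823]
scene [ 0.5737 -0.1251  0.0823]
scene [ 0.5978 -0.2303  0.0823]
```

Call:
step_arm:
  increments:
    - [[0.034, 0.0355, 0], [0, 0, -1.9], 0]
    - [[0.068, 0.071, 0], [0, 0, -1.9], 0]
    - [[0.102, 0.1065, 0], [0, 0, -1.9], 0]
    - [[0.136, 0.142, 0], [0, 0, -1.9], 0]
    - [[0.17, 0.1775, 0], [0, 0, -1.9], 0]
    - [[0.204, 0.213, 0], [0, 0, -1.9], 0]
    - [[0.238, 0.2485, 0], [0, 0, -1.9], 0]
    - [[0.272, 0.284, 0], [0, 0, -1.9], 0]
    - [[0.306, 0.3195, 0], [0, 0, -1.9], 0]
    - [[0.34, 0.355, 0], [0, 0, -1.9], 0]
    - [[0.374, 0.3905, 0], [0, 0, -1.9], 0]
    - [[0.406, 0.4255, 0], [0, 0, -1.9], 0]

```text
time: 1.1
ee_pos: [0.4842, -0.1949, 0.2253]
tool_rot: [0.995, 0.104, -0.0, -0.0]
force: [0.8, -0.5, 1.5]
grip_width: 0.0142
grasp_force: 0.0
```

Call:
step_arm:
  increments:
    - [[0, 0, -0.03], [0, 0, 0], 0]
    - [[0, 0, -0.06], [0, 0, 0], 0]
    - [[0, 0, -0.09], [0, 0, 0], 0]
    - [[0, 0, -0.11], [0, 0, 0], 0]
    - [[0, 0, -0.115], [0, 0, 0], 0]
    - [[0, 0, -0.115], [0, 0, 0], 0]
    - [[0, 0, -0.115], [0, 0, 0], 0]

```text
time: 1.68
ee_pos: [0.4837, -0.1973, 0.1115]
tool_rot: [0.995, 0.104, 0.0, 0.0]
force: [0.7, 0.2, 0.5]
grip_width: 0.0005
grasp_force: 0.0
```

Call:
step_arm:
  increments:
    - [[0.03, 0.032, 0], [0, 0, 0], 0]
    - [[0.06, 0.065, 0], [0, 0, 0], 0]
    - [[0.06, 0.065, 0], [0, 0, 0], 0]
    - [[0.06, 0.065, 0], [0, 0, 0], 0]
    - [[0.06, 0.065, 0], [0, 0, 0], 0]

```text
time: 2.1
ee_pos: [0.544, -0.1325, 0.1121]
tool_rot: [0.995, 0.105, 0.001, 0.001]
force: [-0.3, -1.2, 0.2]
grip_width: 0.0006
grasp_force: 0.0
```

Run:
```python
from workcell import monitor,cams
import cv2
d=cams.snapshot("wrist");cv2.imwrite("pics/w1.png",d["color"][...,::-1])
s=monitor.sense();print(s["ee_pos"],s["force"],d["R"],d["t"])
```

```text
[ 0.54337873 -0.13289855  0.11168967] [ 0.50159795  0.19359737 -0.25454466] [[ 0.20728239 -0.97827989  0.00156938]
 [-0.93832477 -0.19836221  0.28319438]
 [-0.27673206 -0.0601738  -0.95906125]] [-0.24264695  0.48464792  0.42562645]
```

View pics/w1.png

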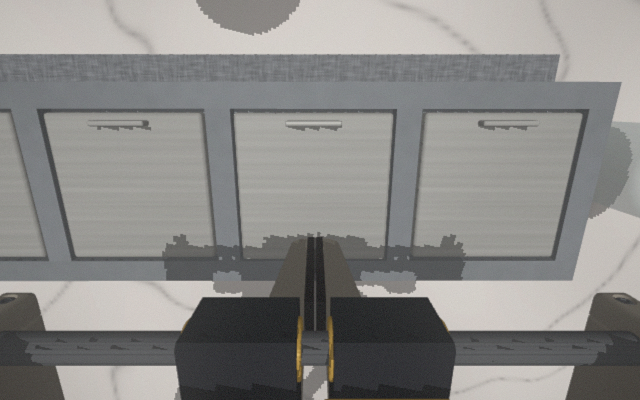

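The wrist view shows lid c under the gripper, with the tips at about (315,237). They are centred sideways and near the -x edge. I'll descend gently.

Call:
step_arm:
  increments:
    - [[0, 0, -0.008], [0, 0, 0], 0]
    - [[0, 0, -0.014], [0, 0, 0], 0]
    - [[0, 0, -0.014], [0, 0, 0], 0]

```text
time: 2.4
ee_pos: [0.543, -0.133, 0.0963]
tool_rot: [0.995, 0.103, 0.0, 0.0]
force: [0.5, -0.7, 1.0]
grip_width: 0.0008
grasp_force: 0.5
```

Call:
step_arm:
  increments:
    - [[0, 0, -0.001], [0, 0, 0], 0]
    - [[0, 0, -0.002], [0, 0, 0], 0]
    - [[0, 0, -0.002], [0, 0, 0], 0]

```text
time: 2.65
ee_pos: [0.5432, -0.133, 0.096]
tool_rot: [0.995, 0.104, -0.0, 0.0]
force: [-3.5, 0.2, 12.2]
grip_width: 0.0004
grasp_force: 5.9
```

Run:
```python
from workcell import monitor,cams
import cv2
d=cams.snapshot("wrist");cv2.imwrite("pics/w2.png",d["color"][...,::-1])
s=monitor.sense();print(s["ee_pos"],s["force"],s["time"])
```

```text
[ 0.54314826 -0.13298875  0.09596173] [-4.18705675  0.52133604 11.3404762 ] 2.7
```

View pics/w2.png

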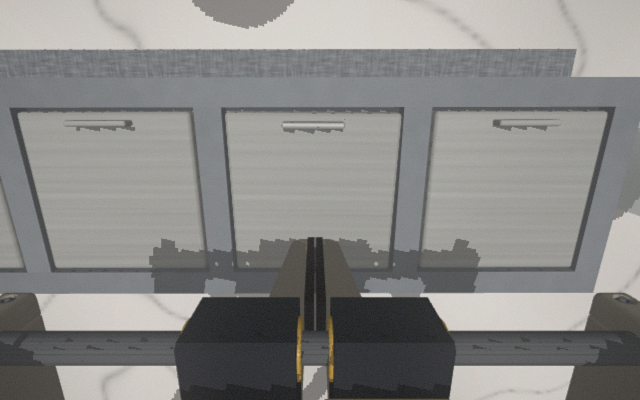

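Lid c is solid: 12 N of force and no tilt in the wrist view, where it lies parallel to its well at (225–400, 105–270). Flush contact is at a TCP z of about 0.0965. I'll try lid b next, 106 mm along the caddy's y.

Call:
step_arm:
  increments:
    - [[0, 0, 0.012], [0, 0, 0], 0]
    - [[-0.0055, 0.026, 0.014], [0, 0, 0], 0]
    - [[-0.011, 0.052, 0.014], [0, 0, 0], 0]
    - [[-0.0165, 0.078, 0.014], [0, 0, 0], 0]
    - [[-0.022, 0.1037, 0.014], [0, 0, 0], 0]
    - [[-0.022, 0.1037, 0.014], [0, 0, 0], 0]
    - [[-0.022, 0.1037, 0.008], [0, 0, 0], 0]
    - [[-0.022, 0.1037, 0.003], [0, 0, 0], 0]
    - [[-0.022, 0.1037, 0.003], [0, 0, 0], 0]

```text
time: 3.45
ee_pos: [0.5204, -0.029, 0.0961]
tool_rot: [0.995, 0.103, -0.001, -0.0]
force: [-1.7, -0.3, 0.2]
grip_width: 0.0004
grasp_force: 0.0
```

Call:
step_arm:
  increments:
    - [[0, 0, -0.001], [0, 0, 0], 0]
    - [[0, 0, -0.002], [0, 0, 0], 0]
    - [[0, 0, -0.002], [0, 0, 0], 0]

```text
time: 3.7
ee_pos: [0.5213, -0.0288, 0.0954]
tool_rot: [0.995, 0.104, -0.0, -0.0]
force: [-0.2, -0.3, 0.1]
grip_width: 0.0005
grasp_force: 0.0
```

Call:
step_arm:
  increments:
    - [[0, 0, -0.001], [0, 0, 0], 0]
    - [[0, 0, -0.001], [0, 0, 0], 0]
    - [[0, 0, -0.001], [0, 0, 0], 0]

```text
time: 3.95
ee_pos: [0.5215, -0.0287, 0.0952]
tool_rot: [0.995, 0.104, 0.0, 0.0]
force: [-2.6, -0.6, 4.9]
grip_width: 0.0005
grasp_force: 2.2
```

Call:
step_arm:
  increments:
    - [[0, 0, -0.001], [0, 0, 0], 0]
    - [[0, 0, -0.001], [0, 0, 0], 0]
    - [[0, 0, -0.001], [0, 0, 0], 0]

```text
time: 4.2
ee_pos: [0.5216, -0.0287, 0.0951]
tool_rot: [0.995, 0.104, 0.0, 0.001]
force: [-5.5, -1.3, 11.2]
grip_width: 0.0003
grasp_force: 5.7
```

Lid b is solid too. Next is lid a.

Call:
step_arm:
  increments:
    - [[0, 0, 0.012], [0, 0, 0], 0]
    - [[-0.0055, 0.026, 0.015], [0, 0, 0], 0]
    - [[-0.011, 0.052, 0.015], [0, 0, 0], 0]
    - [[-0.0165, 0.078, 0.015], [0, 0, 0], 0]
    - [[-0.022, 0.1037, 0.015], [0, 0, 0], 0]
    - [[-0.022, 0.1037, 0.015], [0, 0, 0], 0]
    - [[-0.022, 0.1037, 0.008], [0, 0, 0], 0]
    - [[-0.022, 0.1037, 0.0035], [0, 0, 0], 0]
    - [[-0.022, 0.1037, 0.0035], [0, 0, 0], 0]

```text
time: 4.95
ee_pos: [0.4986, 0.0748, 0.0958]
tool_rot: [0.995, 0.104, -0.001, -0.0]
force: [0.1, -0.1, 0.5]
grip_width: 0.0006
grasp_force: 0.0
```

Call:
step_arm:
  increments:
    - [[0, 0, -0.001], [0, 0, 0], 0]
    - [[0, 0, -0.0015], [0, 0, 0], 0]
    - [[0, 0, -0.0015], [0, 0, 0], 0]

```text
time: 5.2
ee_pos: [0.4994, 0.0749, 0.0955]
tool_rot: [0.995, 0.104, -0.0, 0.0]
force: [-0.5, -0.1, -0.4]
grip_width: 0.0005
grasp_force: 0.0
```

Call:
step_arm:
  increments:
    - [[0, 0, 0.015], [0, 0, 0], 0]
    - [[0.006, -0.028, 0.022], [0, 0, 0], 0]
    - [[0.013, -0.062, 0.022], [0, 0, 0], 0]
    - [[0.02, -0.0943, 0.022], [0, 0, 0], 0]
    - [[0.027, -0.127, 0.022], [0, 0, 0], 0]
    - [[0.034, -0.16, 0.022], [0, 0, 0], 0]
    - [[0.041, -0.193, 0.022], [0, 0, 0], 0]
    - [[0.048, -0.226, 0.022], [0, 0, 0], 0]
    - [[0.055, -0.259, 0.022], [0, 0, 0], 0]
    - [[0.061, -0.288, 0.022], [0, 0, 0], 0]
    - [[0.066, -0.311, 0.022], [0, 0, 0], 0]
    - [[0.066, -0.311, 0.022], [0, 0, 0], 0]

```text
time: 6.2
ee_pos: [0.5658, -0.2405, 0.1181]
tool_rot: [0.995, 0.102, 0.001, 0.001]
force: [0.6, -0.9, -0.5]
grip_width: 0.0005
grasp_force: 0.0
```

Call:
step_arm:
  increments:
    - [[0, 0, -0.008], [0, 0, 0], 0]
    - [[0, 0, -0.017], [0, 0, 0], 0]
    - [[0, 0, -0.017], [0, 0, 0], 0]

```text
time: 6.45
ee_pos: [0.5635, -0.2333, 0.0976]
tool_rot: [0.995, 0.105, -0.002, -0.002]
force: [0.5, 0.2, 0.3]
grip_width: 0.0004
grasp_force: 0.0
```

Call:
step_arm:
  increments:
    - [[0, 0, -0.0015], [0, 0, 0], 0]
    - [[0, 0, -0.003], [0, 0, 0], 0]
    - [[0, 0, -0.003], [0, 0, 0], 0]

```text
time: 6.7
ee_pos: [0.5652, -0.2347, 0.0974]
tool_rot: [0.995, 0.105, -0.0, -0.0]
force: [0.3, -0.3, 0.3]
grip_width: 0.0007
grasp_force: 0.0
```

Call:
step_arm:
  increments:
    - [[0, 0, -0.001], [0, 0, 0], 0]
    - [[0, 0, -0.001], [0, 0, 0], 0]
    - [[0, 0, -0.001], [0, 0, 0], 0]

```text
time: 6.95
ee_pos: [0.5654, -0.2355, 0.0968]
tool_rot: [0.995, 0.104, 0.0, 0.0]
force: [0.5, 0.3, -0.1]
grip_width: 0.0004
grasp_force: 0.0
```

Call:
step_arm:
  increments:
    - [[0, 0, -0.001], [0, 0, 0], 0]
    - [[0, 0, -0.001], [0, 0, 0], 0]
    - [[0, 0, -0.001], [0, 0, 0], 0]

```text
time: 7.2
ee_pos: [0.5652, -0.2355, 0.0956]
tool_rot: [0.995, 0.104, -0.0, -0.0]
force: [0.0, 0.8, 0.6]
grip_width: 0.0005
grasp_force: 0.0
```

Call:
step_arm:
  increments:
    - [[0, 0, -0.001], [0, 0, 0], 0]
    - [[0, 0, -0.001], [0, 0, 0], 0]
    - [[0, 0, -0.001], [0, 0, 0], 0]

```text
time: 7.45
ee_pos: [0.5654, -0.2356, 0.0952]
tool_rot: [0.995, 0.104, 0.0, 0.0]
force: [-2.1, 1.7, 4.9]
grip_width: 0.0004
grasp_force: 2.2
```

Lid d is solid at z 0.0952, the same as b. Lid c read about 0.8 mm higher, and triangulation also put it about 3 mm high, so it may already have been dipped when I looked. I'll re-press c in small steps.

Call:
step_arm:
  increments:
    - [[0, 0, 0.012], [0, 0, 0], 0]
    - [[-0.0055, 0.026, 0.02], [0, 0, 0], 0]
    - [[-0.011, 0.052, 0.02], [0, 0, 0], 0]
    - [[-0.0165, 0.078, 0.02], [0, 0, 0], 0]
    - [[-0.022, 0.1037, 0.02], [0, 0, 0], 0]
    - [[-0.022, 0.1037, 0.02], [0, 0, 0], 0]
    - [[-0.022, 0.1037, 0.012], [0, 0, 0], 0]
    - [[-0.022, 0.1037, 0.007], [0, 0, 0], 0]
    - [[-0.022, 0.1037, 0.007], [0, 0, 0], 0]
    - [[-0.022, 0.1037, 0.007], [0, 0, 0], 0]

```text
time: 8.28
ee_pos: [0.543, -0.1326, 0.1009]
tool_rot: [0.995, 0.104, -0.001, -0.0]
force: [-0.6, -0.3, 0.3]
grip_width: 0.0004
grasp_force: 0.0
```

Run:
```python
from workcell import monitor,cams
import cv2,numpy as np
d=cams.snapshot("wrist");np.savez("w3.npz",**d)
s=monitor.sense();print(s["ee_pos"],s["force"],s["time"])
```

```text
[ 0.54322311 -0.13270216  0.10127969] [ 0.98248571 -0.06017604  0.45412578] 8.3333
```

Call:
step_arm:
  increments:
    - [[0, 0, -0.001], [0, 0, 0], 0]
    - [[0, 0, -0.002], [0, 0, 0], 0]
    - [[0, 0, -0.002], [0, 0, 0], 0]

```text
time: 8.58
ee_pos: [0.5433, -0.1321, 0.0995]
tool_rot: [0.995, 0.104, -0.0, -0.0]
force: [-0.3, -0.6, -0.3]
grip_width: 0.0005
grasp_force: 0.0
```

Call:
step_arm:
  increments:
    - [[0, 0, -0.001], [0, 0, 0], 0]
    - [[0, 0, -0.001], [0, 0, 0], 0]
    - [[0, 0, -0.001], [0, 0, 0], 0]

```text
time: 8.83
ee_pos: [0.5432, -0.1318, 0.0986]
tool_rot: [0.995, 0.104, -0.0, -0.0]
force: [0.2, 0.1, 1.0]
grip_width: 0.0005
grasp_force: 0.0
```

Call:
step_arm:
  increments:
    - [[0, 0, -0.001], [0, 0, 0], 0]
    - [[0, 0, -0.001], [0, 0, 0], 0]
    - [[0, 0, -0.001], [0, 0, 0], 0]

```text
time: 9.08
ee_pos: [0.5432, -0.1318, 0.0976]
tool_rot: [0.995, 0.104, -0.0, -0.0]
force: [-0.1, -0.6, 0.8]
grip_width: 0.0003
grasp_force: 0.0
```

Call:
step_arm:
  increments:
    - [[0, 0, -0.001], [0, 0, 0], 0]
    - [[0, 0, -0.001], [0, 0, 0], 0]
    - [[0, 0, -0.001], [0, 0, 0], 0]

```text
time: 9.33
ee_pos: [0.5433, -0.1319, 0.0967]
tool_rot: [0.995, 0.104, -0.0, 0.0]
force: [-2.0, -0.7, 1.2]
grip_width: 0.0005
grasp_force: 0.8
```

Run:
```python
from workcell import monitor,cams
import cv2,numpy as np
d=cams.snapshot("wrist");np.savez("w4.npz",**d)
s=monitor.sense();print(s["ee_pos"],s["force"],s["time"])
a=np.load("w3.npz")["color"][80:290,180:600,::-1];b=d["color"][80:290,180:600,::-1]
cv2.imwrite("pics/w34.png",np.vstack([a,b]))
```

```text
[ 0.5432683  -0.1318736   0.09676627] [-0.58635743  0.73387243  2.45976767] 9.3833
```

View pics/w34.png

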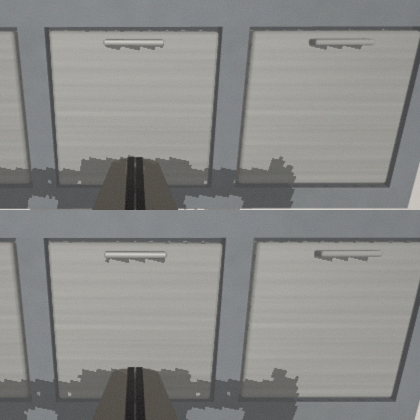

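In the hover (top) and pressed (bottom) crops, lid c's tab moves from level with d's tab to about 2 px lower relative to it (y 43/43, then 46/44). Contact also started above flush, so lid c is the loose one. I'll press a touch firmer and hold, with a numeric check of the tab shift.

Call:
step_arm:
  increments:
    - [[0, 0, -0.0005], [0, 0, 0], 0]
    - [[0, 0, -0.0007], [0, 0, 0], 0]
    - [[0, 0, -0.0007], [0, 0, 0], 0]
    - [[0, 0, -0.0007], [0, 0, 0], 0]

```text
time: 9.72
ee_pos: [0.5432, -0.1319, 0.0961]
tool_rot: [0.995, 0.104, -0.0, 0.0]
force: [-3.1, -0.1, 4.7]
grip_width: 0.0008
grasp_force: 2.2
```

Run:
```python
from workcell import monitor,cams
import cv2,numpy as np
d=cams.snapshot("wrist");np.savez("w5.npz",**d)
s=monitor.sense();print(s["ee_pos"],s["force"],s["time"])
ims=[]
for n in("w3","w5"):
    d=np.load(n+".npz");im=d["color"];o=-d["R"].T@d["t"]
    # rectify onto plane z=0.084, caddy axes, 5 px/mm
    x=np.array([.9786,.207,0]);y=np.array([-.207,.9786,0]);c=np.array([.5757,-.126,.0842])
    uv=[];q=[]
    for a,b in((-.06,-.17),(.06,-.17),(.06,.17),(-.06,.17)):
        p=d["K"]@(d["R"]@(c+a*x+b*y)+d["t"]);uv.append(p[:2]/p[2]);q.append(((.17-b)*2300,(.06-a)*2300))
    ims.append(cv2.warpPerspective(im,cv2.getPerspectiveTransform(np.float32(uv),np.float32(q)),(782,276))[...,::-1])
cv2.imwrite("pics/r35.png",np.vstack(ims))
```

```text
[ 0.54319316 -0.13192234  0.09612559] [-3.31029257 -1.12322905  4.42559679] 9.7667
```

View pics/r35.png

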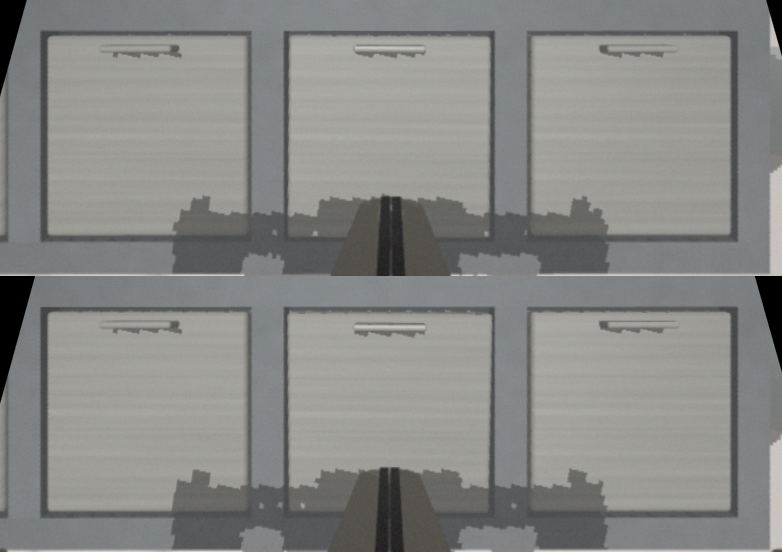

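Rectified, lid c's tab moves from row 48 to row 52 while its neighbours' tabs stay put, so c is dipped under the fingertip. Now I'll lift off and push on its middle.

Call:
step_arm:
  increments:
    - [[0, 0, 0.01], [0, 0, 0], 0]
    - [[0.016, 0.003, 0.015], [0, 0, 0], 0]
    - [[0.0326, 0.0062, 0.015], [0, 0, 0], 0]
    - [[0.0326, 0.0062, 0.015], [0, 0, 0], 0]
    - [[0.0326, 0.0062, 0.008], [0, 0, 0], 0]
    - [[0.0326, 0.0062, 0.004], [0, 0, 0], 0]
    - [[0.0326, 0.0062, 0.004], [0, 0, 0], 0]

```text
time: 10.35
ee_pos: [0.574, -0.1251, 0.0979]
tool_rot: [0.995, 0.104, -0.002, -0.001]
force: [0.5, -0.7, -0.2]
grip_width: 0.0005
grasp_force: 0.0
```

Call:
step_arm:
  increments:
    - [[0, 0, -0.001], [0, 0, 0], 0]
    - [[0, 0, -0.002], [0, 0, 0], 0]
    - [[0, 0, -0.003], [0, 0, 0], 0]
    - [[0, 0, -0.003], [0, 0, 0], 0]

```text
time: 10.68
ee_pos: [0.5758, -0.1258, 0.0972]
tool_rot: [0.995, 0.104, 0.0, 0.0]
force: [-1.7, -0.2, 3.0]
grip_width: 0.0005
grasp_force: 1.1
```

Call:
step_arm:
  increments:
    - [[0, 0, -0.001], [0, 0, 0], 0]
    - [[0, 0, -0.001], [0, 0, 0], 0]
    - [[0, 0, -0.001], [0, 0, 0], 0]

```text
time: 10.93
ee_pos: [0.5758, -0.1257, 0.097]
tool_rot: [0.995, 0.104, -0.0, 0.0]
force: [-3.6, 0.8, 6.9]
grip_width: 0.0006
grasp_force: 3.4
```

Call:
step_arm:
  increments:
    - [[0, 0, -0.001], [0, 0, 0], 0]
    - [[0, 0, -0.0015], [0, 0, 0], 0]
    - [[0, 0, -0.0015], [0, 0, 0], 0]

```text
time: 11.18
ee_pos: [0.5758, -0.1258, 0.0959]
tool_rot: [0.995, 0.104, -0.0, 0.0]
force: [-4.6, 1.5, 8.9]
grip_width: 0.0004
grasp_force: 4.6
```

Call:
step_arm:
  increments:
    - [[0, 0, -0.001], [0, 0, 0], 0]
    - [[0, 0, -0.001], [0, 0, 0], 0]
    - [[0, 0, -0.001], [0, 0, 0], 0]

```text
time: 11.43
ee_pos: [0.5759, -0.1257, 0.0952]
tool_rot: [0.995, 0.104, -0.0, 0.0]
force: [-7.4, 1.1, 10.6]
grip_width: 0.0005
grasp_force: 5.5
```

Call:
step_arm:
  increments:
    - [[0, 0, -0.0005], [0, 0, 0], 0]
    - [[0, 0, -0.001], [0, 0, 0], 0]
    - [[0, 0, -0.001], [0, 0, 0], 0]

```text
time: 11.68
ee_pos: [0.5759, -0.1258, 0.0951]
tool_rot: [0.995, 0.104, -0.0, 0.0]
force: [-7.9, 2.9, 17.3]
grip_width: 0.0006
grasp_force: 8.3
```

Call:
step_arm:
  increments:
    - [[0, 0, -0.001], [0, 0, 0], 0]
    - [[0, 0, -0.0015], [0, 0, 0], 0]
    - [[0, 0, -0.0015], [0, 0, 0], 0]
    - [[0, 0, -0.0015], [0, 0, 0], 0]

```text
time: 12.02
ee_pos: [0.5759, -0.1257, 0.0951]
tool_rot: [0.995, 0.104, -0.0, 0.0]
force: [-12.7, 3.8, 25.6]
grip_width: 0.0005
grasp_force: 12.7
```

Call:
step_arm:
  increments:
    - [[0, 0, 0.006], [0, 0, 0], 0]
    - [[0, 0, 0.012], [0, 0, 0], 0]
    - [[0, 0, 0.02], [0, 0, 0], 0]
    - [[-0.03, -0.0065, 0.02], [0, 0, 0], 0]
    - [[-0.0326, -0.0065, 0.018], [0, 0, 0], 0]
    - [[-0.0326, -0.0065, 0.016], [0, 0, 0], 0]
    - [[-0.0326, -0.0065, 0.016], [0, 0, 0], 0]

```text
time: 12.6
ee_pos: [0.5434, -0.1321, 0.1066]
tool_rot: [0.995, 0.104, 0.0, -0.0]
force: [-0.4, -0.6, 0.2]
grip_width: 0.0004
grasp_force: 0.0
```

Run:
```python
from workcell import monitor,cams
import cv2,numpy as np
d=cams.snapshot("wrist");np.savez("w6.npz",**d)
s=monitor.sense();print(s["ee_pos"],s["force"],s["time"])
ims=[]
for n in("w3","w6"):
    d=np.load(n+".npz");im=d["color"]
    x=np.array([.9786,.207,0]);y=np.array([-.207,.9786,0]);c=np.array([.5757,-.126,.0842])
    uv=[];q=[]
    for a,b in((-.06,-.17),(.06,-.17),(.06,.17),(-.06,.17)):
        p=d["K"]@(d["R"]@(c+a*x+b*y)+d["t"]);uv.append(p[:2]/p[2]);q.append(((.17-b)*2300,(.06-a)*2300))
    ims.append(cv2.warpPerspective(im,cv2.getPerspectiveTransform(np.float32(uv),np.float32(q)),(782,276))[...,::-1])
cv2.imwrite("pics/r36.png",np.vstack(ims))
```

```text
[ 0.54377021 -0.13211066  0.10682169] [ 0.53854998  0.04194813 -0.29063507] 12.65
```

View pics/r36.png

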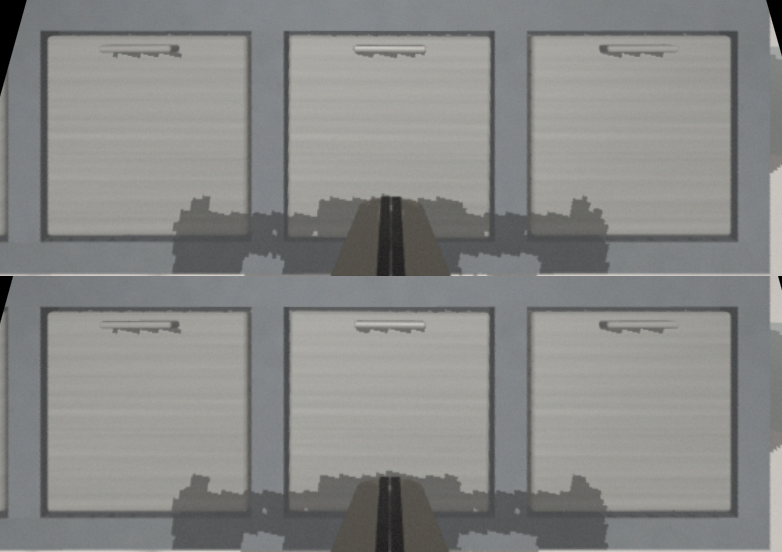

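Lid c's tab is now level with its neighbours at row 324. I'll do a light edge press to confirm it no longer gives.

Call:
step_arm:
  increments:
    - [[0, 0, -0.006], [0, 0, 0], 0]
    - [[0, 0, -0.0085], [0, 0, 0], 0]
    - [[0, 0, -0.01], [0, 0, 0], 0]
    - [[0, 0, -0.01], [0, 0, 0], 0]

```text
time: 12.98
ee_pos: [0.5431, -0.1319, 0.0961]
tool_rot: [0.995, 0.104, -0.001, -0.0]
force: [0.2, -1.0, 0.5]
grip_width: 0.0001
grasp_force: 0.0
```

Call:
step_arm:
  increments:
    - [[0, 0, -0.001], [0, 0, 0], 0]
    - [[0, 0, -0.0015], [0, 0, 0], 0]
    - [[0, 0, -0.0015], [0, 0, 0], 0]

```text
time: 13.23
ee_pos: [0.5433, -0.1321, 0.0954]
tool_rot: [0.995, 0.104, 0.0, 0.0]
force: [0.2, -0.3, -1.0]
grip_width: 0.0002
grasp_force: 0.0
```

There is no contact down to 0.0954, so lid c is flush like b and d. Retracting.

Call:
step_arm:
  increments:
    - [[0, 0, 0.02], [0, 0, 0], 0]
    - [[0, 0, 0.05], [0, 0, 0], 0]
    - [[0, 0, 0.08], [0, 0, 0], 0]
    - [[0, 0, 0.11], [0, 0, 0], 0]
    - [[0, 0, 0.12], [0, 0, 0], 0]
    - [[0, 0, 0.12], [0, 0, 0], 0]
    - [[0, 0, 0.12], [0, 0, 0], 0]
    - [[0, 0, 0.12], [0, 0, 0], 0]

```text
time: 13.9
ee_pos: [0.5421, -0.1316, 0.2131]
tool_rot: [0.995, 0.104, -0.002, -0.001]
force: [0.1, 0.7, -0.4]
grip_width: 0.0002
grasp_force: 0.0
```

```bash
python3 -c "
from workcell import ticket,monitor
s=monitor.sense();print(s['ee_pos'],s['force']);print(ticket.job_done())"
```

```text
[ 0.54213446 -0.13163055  0.21308817] [ 0.06569923  0.73253775 -0.40211044]
the job is handed in; nothing more can be done
None
```

Lid c was the loose one: it dipped under an edge press, I pushed it home on its middle with about 25 N, and a re-check found it flush like b and d; the arm is clear and the job is handed in, with no verdict returned.

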